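# Screw the outlet elbow into the countertop water filter

### The job

Fit the steel elbow (not the straight hose fitting) to the water filter's outlet port: set it upright in the port, feel with light pressure for where the thread picks up, and screw it clockwise past the point where the rubber seal makes it stiff, stopping when its hose outlet points straight out over the rib on the port's rim. Never force it (a crossed thread is ruined), do not turn past the rib (a backed-off seal leaks), let go of it, and leave everything else where it stands.

Things in the scene. Friction and masses are not known exactly. Their poses are not given: they have to be found in the camera images.
- elbow: Steel elbow hose fitting, loose, about 0.16 kg, 78 mm high, standing upright on a round spigot of diameter 26 mm (z 0 to 33, foot tapered to 21 over 4 mm); above it a flange of diameter 47 (z 33 to 36), a block, and a side outlet. Origin: centre of the spigot's underside; z up, x towards the outlet.
- elbow_block (a point): Middle of the elbow's flat-sided block, 60 mm above the elbow's origin. The block is 26 (x) by 24 (y) mm, z 36 to 74: grip it from above across y, the fingertips clear of the flange.
- pins (a point): On the elbow's axis, 13 mm above its origin, level with its two thread pins: round, diameter 6 mm, sticking out along +x and -x to a radius of 20.5 mm.
- outlet_tip (a point): Middle of the elbow's outlet opening, at (49, 0, 54) mm in the elbow's frame; the barbed outlet has a diameter of 18 mm.
- water_filter: White countertop water filter, fixed, 150 (x) by 245 (y) mm, shell 60 mm high, with a canister 133 mm high of diameter 95 centred at (15, 118) mm and a grey round turret of diameter 67, 105 mm high, that holds the outlet port. Origin: on the worktop under the turret's axis; z up; -y points to the rib, where the outlet must point in the end.
- port_mouth (a point): Centre of the port's flat steel rim, on the turret's axis, 105 mm above the worktop. Bore diameter 29 mm. Two gaps in the rim, half a turn apart and 8.3 mm wide, let the pins through. With the pins on the rim the elbow's origin is at z = 95 mm; in a gap it drops to about 81.5 mm. Elbow and filter must never press on each other with more than 25 N.
- thread (a point): Where the pins lie after the drop, 95 mm above the worktop. Where the gaps are is not measured: the right drop comes with the outlet 40 to 100 degrees anticlockwise (from above) of the rib, play 3 degrees either way; half a turn away is wrong. Turned clockwise the thread draws the elbow down 30 mm a turn, axial play 1.2 mm. It ends 116 degrees after the drop and stays where left.
- rib (a point): Top of the rib, a small bar on the turret's grey rim, 30 mm from the axis on the filter's -y side, 111 mm above the worktop.
- seal: Black rubber seal disc of diameter 27 mm deep in the bore. Origin: centre of its upper face, 81.2 mm above the worktop when free. The spigot meets it 5 to 16 degrees after the drop; it yields downwards up to 9 mm at 1.4 N per mm, so turning stiffens. At the end the elbow must press on it with 1 N or more.
- straight_barb: Straight steel hose fitting, loose, 83 mm high, flange diameter 47; a bystander. Origin at its underside.
- tape_roll: Roll of black tape, 55 mm wide, 19 mm high; a bystander.
- espresso_cup: Green espresso cup, 65 mm wide, 52 mm high; a bystander.
- shot_glass: Small glass, 48 mm wide, 58 mm high; a bystander. Behind it stands the white wire dish rack (fixed, 377 mm high, from x = 0.71 m back to the wall, y from -0.13 to 0.31 m): swing the arm round in front of it, not through it.
- sink_stopper: Black rubber sink plug with a ring, 51 mm wide; a bystander.
Mind the look-alikes: they are no part of the job. Leave any blue or turquoise look-alike of the elbow alone.

How it is judged (in metres and radians):
On the way, in this order (a step that is already met when the one before it is completed fails the run):
1. the elbow stands upright in the port with its pins through the rim (horizontal distance between elbow and water_filter below 0.004 m and z of elbow in the frame of water_filter below 0.0865 m and angle between elbow's own z axis and vertical below 0.12 rad), for 0.1 s.
2. the elbow is screwed down onto the seal (contact force between elbow and seal above 1 N and z of elbow in the frame of water_filter below 0.0805 m), for 0.1 s.
At the end, for the whole second after the job is handed in: The elbow stands screwed into the port, upright (within 4 degrees), within 3 mm of its axis, pressed on the seal with at least 1 N, its outlet pointing over the rib within 7 degrees (0.12 rad), at rest (all of step 2 and horizontal distance between elbow and water_filter below 0.003 m and angle between elbow's own z axis and vertical below 0.07 rad and angle between the x axis of elbow and the y axis of water_filter, either way round below 0.12 rad and y of outlet_tip in the frame of water_filter below -0.04 m and angular speed of elbow below 0.1 rad/s); the robot touches nothing.
It fails at once if the elbow is forced: it and the filter press on each other with more than 25 N (contact force between elbow and water_filter above 25 N).
It fails at once if the outlet is turned more than 12 degrees past the rib while in the thread (z of elbow in the frame of water_filter below 0.0815 m and horizontal distance between elbow and water_filter below 0.006 m and x of outlet_tip in the frame of water_filter below -0.0102 m and y of outlet_tip in the frame of water_filter below 0 m).
It fails at once if a bystander is moved by more than 30 mm (distance of any of straight_barb, tape_roll, espresso_cup, shot_glass, sink_stopper from where it was at the start of the episode above 0.03 m).
It also fails if it takes over 72 s, if anything falls off the work surface, if the arm or the gripper's body presses on something with over 40 N, if the wrist force passes 120 N, or if a joint passes its speed limit or range.

### The arm

A 6-joint arm with a two-finger parallel gripper is mounted at the origin on a cart in front of the work surface, level with it; the furniture and walls round the work are solid. World frame = base frame: x ahead of the robot, y to its left, z up, the work surface at z = 0. Lengths are in m, angles in degrees, forces in N, time in s.
With the tool pointing down it reaches from about 0.35 to 0.875 m from the base axis. Payload 4.2 kg.
Tool frame: the origin (TCP) lies on the centre line of the jaws, within the pads' length; the fingertips stand 25 mm ahead of it and the grasp point (between the pads) lies 6 mm ahead of it (finger_overhang is the distance from the TCP to the fingertips, in m); z points along the fingers, y is the line along which they close (so a half turn about z gives the same grasp; the last joint's range is limited). The gripper opens to 87 mm and grips with 3 to 60 N. Pads are 19 mm wide; open, the fingers measure 117 mm over their backs; the gripper's body (75 mm by 190 mm) begins 51 mm behind the grasp point.
Start: joints at [-54.339, 22.042, 0.453, 0, -68.411, -14.817], TCP at [0.222, -0.584, 0.248] pointing down, gripper open.
Joint ranges: [-179.83, 179.83], [-69.29, 118.12], [-61.27, 80.66], [-181.25, 117.63], [-171.15, -9.14], [-177.46, 177.46]. Speed limits (degrees/s): [159.86, 159.86, 180, 180, 180, 180].

### API

Orientations are given as a 3x3 rotation matrix whose columns are the frame's x, y, z axes.
In Python, from station import sense, capture, finish_job, spot_in, tip_of, finger_overhang gives the robot as it stands. The module is installed in compiled form; this text tells all that it offers.
- The arm moves only by the tool servo_tool, never from a script. Its arguments are lists of equal length, an entry for each row: "slide": the shift along the tool's x, y, z in m, a list of three; "spin": the turn about the tool's z in degrees; "grip": the closure, from 0 (fully open) to 1 (shut). A call has exactly 5 rows; each row is the pose to reach, as a shift and turn from the pose commanded when the call began, along the tool's axes at that moment; what a row does not reach only later rows make up. A row lasts 1/12 s, in which the tool goes at most 41.7 mm and 7.16 degrees, less where a joint would pass 70% of its speed; a pose out of reach is approached as far as the arm can. A call with a gripper value outside its range is refused whole. The fingers move at their own pace and stop on an object; the grip force is fixed at half the most. Time passes only in rows, so rows that repeat a pose let the fingers close, or fill a call up. It gives the time, the measured TCP pose, the force, the opening and the grip force at its end, in the units of the state.
- sense(): the state, without advancing time (a new reading comes with each control period).
- capture(name): name is "side" or "top" or "wrist"; returns a dict with "pixels" (384x512x3 uint8, blue, green, red), "depth" (384x512 float32, m along the optical axis (not along the pixel's ray), 0 where there is no reading), "fx", "fy", "cx", "cy" (pixels), "k1" (the pictures are not rectified: a ray, as slopes to the right and down, at radius r is drawn at 1 + k1 r^2 times it, then the intrinsics apply), "R" (3x3) and "t" (3): a world point X has camera coordinates R X + t; the wrist camera has in their place "hand_eye" (4x4, takes a point from camera to tool coordinates, whose origin is the TCP and whose axes are the flange's). Camera axes: x right, y down, z forward; pixel columns grow to the right and rows downward; lengths in m; the calibration is good to about 2 mm. A picture is of the moment at which its call begins: read the wrist's pose just before it.
- finish_job(): hands the job in; it is judged then, once.
Trained networks look in the newest picture that a camera, given by its name, has taken for a name from the list of things; names that differ only in an ending like _2 or _b are one class to them, and where a whole thing is asked for, a point or a joint stands for the part that bears it (a point fixed in the world has none). Each returns a list of dicts, best first, with "conf" (0 to 1); they miss things now and then, are a little off and sometimes report something else, mostly with a low value. They report only what shows in the picture. A call takes as long as a camera call. They do not tell look-alikes from the thing itself.
- spot_in(thing, camera): "point" ([x, y, z] in m, in world coordinates, good to about 4 mm: the middle of the surface that is visible of it).
- tip_of(thing, camera): "point" ([x, y, z] in m, in world coordinates, good to about 4 mm: a listed point, or the origin of a listed thing).
The state is a dict: "time_s": time; "joints": joint angles; "joint_velocities": joint speeds; "effort": joint torques, N m; "tcp_pos": TCP position; "ee_rot": TCP orientation; "wrist_force": force on the tool from outside, world axes, zero at the start; "moment": the same for the moment, N m; "gripper_width": opening from 0.0 (shut) to 1.0 (fully open); "gripper_force": force on a finger pad.
Only numpy, scipy, OpenCV 4.12 (cv2) and the standard library are available. Lean on these libraries where they do the work, as an engineer would, in place of code of your own. Each camera call takes 0.05 s, during which the arm holds its last target. There are 200 camera calls.

## Working session

There is one attempt and no reset: what is moved stays moved. The work goes in short steps, Python scripts to look and compute and a tool call to move; the robot and the scene stay as the last step left them, time stands still between calls to the robot, and variables do not carry over. Pictures are saved under pics/ and viewed, at most 10 in all, crops included, and the job is handed in when it is done.

Besides the shell and the picture viewer there is one more tool, called after "Emit:" by a JSON object that holds its "method" and its "body". servo_tool: Moves the arm, as the interface text tells. Its arguments: {"type":"object","properties":{"slide":{"type":"array"},"spin":{"type":"array"},"grip":{"type":"array"}},"required":["slide","spin","grip"]}

```bash
mkdir -p pics
cat > h.py <<'E'
import numpy as np, cv2
from station import *
def px2w(c,u,v,d=None):
    # pixel->world, fixed cameras
    d=c["depth"][int(round(v)),int(round(u))] if d is None else d
    K=np.array([[c["fx"],0,c["cx"]],[0,c["fy"],c["cy"]],[0,0,1.]])
    p=cv2.undistortPoints(np.array([[[u,v]]],float),K,np.array([c["k1"],0,0,0.]))[0,0]
    return c["R"].T@(np.array([p[0]*d,p[1]*d,d])-c["t"])
def w2px(c,X):
    q=np.array(c["R"])@X+c["t"]; a,b=q[:2]/q[2]; s=1+c["k1"]*(a*a+b*b)
    return c["fx"]*a*s+c["cx"],c["fy"]*b*s+c["cy"]
E
python3 - <<'E'
from h import *
s=sense(); print(s["time_s"],s["tcp_pos"],np.round(s["ee_rot"],3).tolist(),s["wrist_force"],finger_overhang)
ims=[]
for n in("top","side"):
    c=capture(n); cv2.imwrite(f"pics/{n}0.png",c["pixels"])
    for t in("elbow","straight_barb","water_filter","port_mouth","rib","outlet_tip","elbow_block","espresso_cup","shot_glass","tape_roll","sink_stopper"):
        for f in(tip_of,spot_in):
            for r in f(t,n)[:3]:
                print(n,t,f.__name__,np.round(r["point"],3),round(r["conf"],2),np.round(w2px(c,np.array(r["point"]))))
print(sense()["time_s"])
E
```

```text
0.0 [ 0.22223894 -0.58357038  0.24646536] [[-0.935, -0.356, -0.001], [-0.356, 0.935, 0.002], [0.0, 0.002, -1.0]] [-0.3842673   0.10274357  0.81386468] 0.025
top elbow call [0.471 0.303 0.001] 0.74 [218. 223.]
top elbow call [0.475 0.554 0.002] 0.58 [150. 223.]
top elbow call [0.463 0.19  0.005] 0.49 [249. 224.]
top elbow call [0.466 0.192 0.059] 0.63 [248. 223.]
top elbow call [0.48  0.544 0.064] 0.54 [148. 221.]
top elbow call [0.479 0.426 0.06 ] 0.52 [182. 221.]
top straight_barb call [0.618 0.342 0.002] 0.48 [207. 183.]
top straight_barb call [0.615 0.336 0.041] 0.72 [207. 182.]
top water_filter call [ 0.503 -0.073 -0.001] 0.76 [321. 211.]
top water_filter call [ 0.518 -0.02   0.06 ] 0.77 [309. 207.]
top port_mouth call [ 0.496 -0.075  0.108] 0.6 [327. 211.]
top port_mouth call [ 0.512 -0.021  0.061] 0.63 [309. 208.]
top port_mouth call [0.475 0.295 0.06 ] 0.52 [219. 221.]
top rib call [ 0.492 -0.102  0.111] 0.75 [335. 212.]
top rib call [0.47  0.303 0.06 ] 0.49 [216. 223.]
top rib call [ 0.509 -0.02   0.057] 0.6 [309. 209.]
top outlet_tip call [0.494 0.383 0.054] 0.7 [194. 216.]

[... 2724 characters left out ...]
[0.461 0.196 0.054] 0.77 [289. 213.]
side elbow_block call [0.475 0.437 0.042] 0.74 [267. 273.]
side elbow_block call [0.477 0.56  0.054] 0.74 [255. 306.]
side espresso_cup call [ 0.599  0.44  -0.004] 0.85 [225. 276.]
side espresso_cup call [0.593 0.441 0.032] 0.87 [226. 269.]
side shot_glass call [ 0.644  0.268 -0.003] 0.83 [227. 232.]
side shot_glass call [0.641 0.271 0.039] 0.64 [227. 224.]
side tape_roll call [ 0.573  0.186 -0.002] 0.63 [255. 218.]
side tape_roll call [0.52  0.289 0.055] 0.26 [263. 231.]
side tape_roll call [0.574 0.194 0.016] 0.54 [254. 216.]
side sink_stopper call [ 0.704 -0.231 -0.001] 0.47 [249. 141.]
side sink_stopper call [ 0.7   -0.226  0.015] 0.64 [250. 139.]
2.3
```

Run:
```python
import cv2,numpy as np
a=cv2.imread("pics/top0.png")[165:265,120:280]; b=cv2.imread("pics/side0.png")[190:330,210:320]
a=cv2.resize(a,None,fx=4,fy=4,interpolation=cv2.INTER_CUBIC); b=cv2.resize(b,(314,400),interpolation=cv2.INTER_CUBIC)
o=np.hstack([cv2.resize(a,(480,300)),cv2.resize(b,(236,300))]);cv2.imwrite("pics/c0.png",o)
```

```text
(no output)
```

View pics/c0.png

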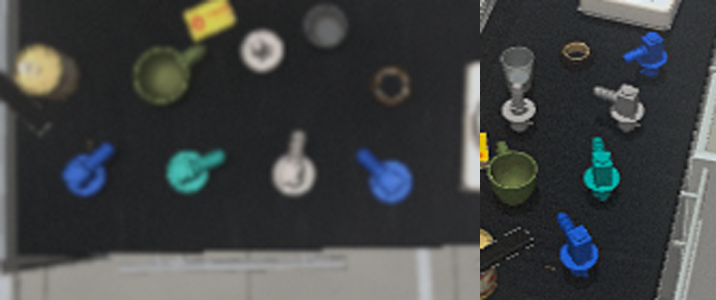

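View pics/top0.png

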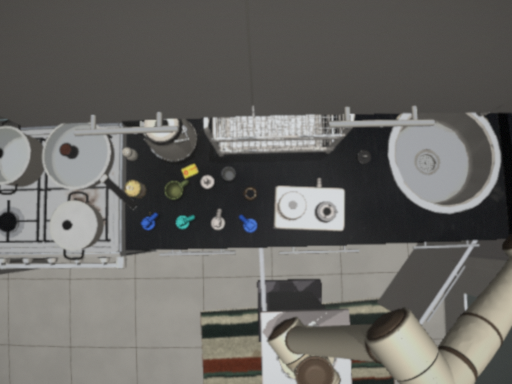

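Candidates (top picture): blue elbows (150,222) and (249,224), turquoise elbow (184,222), steel elbow (218,222), straight fitting (207,182). The crop shows that (218,222) is bare steel with a side outlet, so I choose it: at about (0.471, 0.303), outlet towards about -13°. I will pass over the port on the way.

Emit:
{"method": "servo_tool", "body": {"slide": [[-0.027, 0.025, 0], [-0.054, 0.05, 0], [-0.081, 0.075, 0], [-0.108, 0.1, 0], [-0.135, 0.125, 0]], "spin": [0, 0, 0, 0, 0], "grip": [0, 0, 0, 0, 0]}}

```text
time_s: 2.72
tcp_pos: [0.3044, -0.4178, 0.2476]
ee_rot: [[-0.935, -0.355, 0.0], [-0.355, 0.935, -0.0], [-0.0, -0.0, -1.0]]
wrist_force: [1.0, -0.2, 0.3]
gripper_width: 1.002
gripper_force: 0.0
```

Emit:
{"method": "servo_tool", "body": {"slide": [[-0.027, 0.025, 0], [-0.054, 0.05, 0], [-0.081, 0.075, 0], [-0.108, 0.1, 0], [-0.135, 0.125, 0]], "spin": [0, 0, 0, 0, 0], "grip": [0, 0, 0, 0, 0]}}

```text
time_s: 3.13
tcp_pos: [0.3862, -0.2527, 0.2479]
ee_rot: [[-0.935, -0.356, 0.001], [-0.356, 0.935, -0.0], [-0.001, -0.001, -1.0]]
wrist_force: [1.1, 0.6, 0.1]
gripper_width: 0.999
gripper_force: 0.0
```

Emit:
{"method": "servo_tool", "body": {"slide": [[-0.025, 0.023, 0], [-0.05, 0.046, 0], [-0.075, 0.07, 0], [-0.1, 0.09, 0], [-0.108, 0.103, 0]], "spin": [0, 0, 0, 0, 0], "grip": [0, 0, 0, 0, 0]}}

```text
time_s: 3.55
tcp_pos: [0.4521, -0.1172, 0.2479]
ee_rot: [[-0.934, -0.358, 0.002], [-0.358, 0.934, -0.0], [-0.002, -0.001, -1.0]]
wrist_force: [0.8, -0.2, 0.1]
gripper_width: 0.999
gripper_force: 0.0
```

```bash
cat >> h.py <<'E'
def wcap(name):
    s=sense(); c=capture("wrist"); H=np.array(c["hand_eye"]); T=np.eye(4); T[:3,:3]=s["ee_rot"]; T[:3,3]=s["tcp_pos"]
    M=np.linalg.inv(T@H); c["R"],c["t"]=M[:3,:3],M[:3,3]; cv2.imwrite(f"pics/{name}.png",c["pixels"]); return s,c
E
python3 - <<'E'
from h import *
s,c=wcap("w1"); print(s["time_s"],s["tcp_pos"],np.round(s["joints"],1),np.round(c["hand_eye"],3).tolist())
for t in("port_mouth","rib"):
    for r in tip_of(t,"wrist")[:2]: print(t,np.round(r["point"],4),r["conf"],np.round(w2px(c,np.array(r["point"]))))
print(w2px(c,np.array([.5,-.075,.105])),w2px(c,np.array([.494,-.103,.111])))
E
```

```text
3.55 [ 0.45213461 -0.11717016  0.24791432] [  5.5   6.4 -20.8   0.  -62.7 -74.5] [[0.0, -0.968, -0.249, 0.069], [1.0, 0.001, -0.0, 0.0], [0.001, -0.249, 0.968, -0.136], [0.0, 0.0, 0.0, 1.0]]
port_mouth [ 0.5026 -0.0698  0.1006] 0.77 [278. 246.]
rib [ 0.4958 -0.1023  0.1061] 0.64 [251. 232.]
(np.float64(274.3484283326974), np.float64(244.38341803088682)) (np.float64(251.22688491408465), np.float64(232.54088046347084))
```

View pics/w1.png

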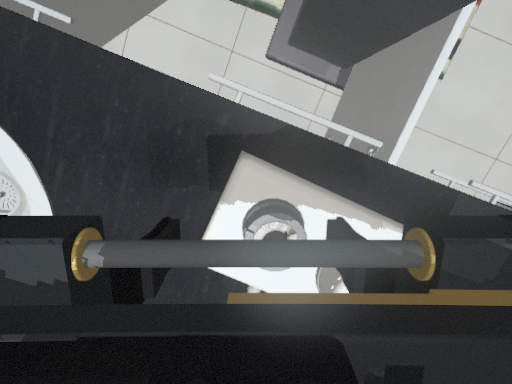

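The view shows the port at about (275,240), half hidden by the gripper bar. I'll shift so that it shows clear of the bar.

Emit:
{"method": "servo_tool", "body": {"slide": [[-0.02, 0.01, 0.011], [-0.04, 0.02, 0.022], [-0.06, 0.03, 0.033], [-0.08, 0.04, 0.044], [-0.1, 0.05, 0.055]], "spin": [-7, -14, -21, -28, -35], "grip": [0, 0, 0, 0, 0]}}

```text
time_s: 4.12
tcp_pos: [0.5261, -0.0379, 0.1922]
ee_rot: [[-0.558, -0.83, 0.0], [-0.83, 0.558, -0.0], [0.0, -0.0, -1.0]]
wrist_force: [0.1, -0.8, 0.9]
gripper_width: 1.0
gripper_force: 0.0
```

Run:
```python
from h import *
s,c=wcap("w2"); print(s["time_s"],s["tcp_pos"],np.round(s["joints"],1))
for t in("port_mouth","rib","water_filter"):
    for r in tip_of(t,"wrist")[:2]: print(t,np.round(r["point"],4),r["conf"],np.round(w2px(c,np.array(r["point"]))))
# orthographic rectification of plane z=0.105, 0.2mm... 0.3 mm/px, up=+x, left=+y
cx,cy=.50,-.075; n=400; g=np.zeros((n,n,2),np.float32)
for i in range(n):
  for j in range(n):
    g[i,j]=w2px(c,np.array([cx+(n/2-i)*.0003,cy+(n/2-j)*.0003,.105]))
o=cv2.remap(c["pixels"],g[...,0],g[...,1],cv2.INTER_CUBIC); cv2.imwrite("pics/rect.png",o)
cv2.imwrite("pics/w2b.png",np.hstack([cv2.resize(c["pixels"],(400,300)),cv2.resize(o,(300,300))]) )
```

```text
4.1167 [ 0.52606235 -0.03787698  0.19219673] [ 13.5  15.4 -17.9   0.  -56.7 -47.4]
port_mouth [ 0.5011 -0.0724  0.1007] 0.92 [254. 151.]
rib [ 0.4971 -0.1034  0.1083] 0.92 [235. 114.]
water_filter [ 0.5043 -0.0755  0.0009] 0.96 [250. 140.]
```

View pics/w2b.png

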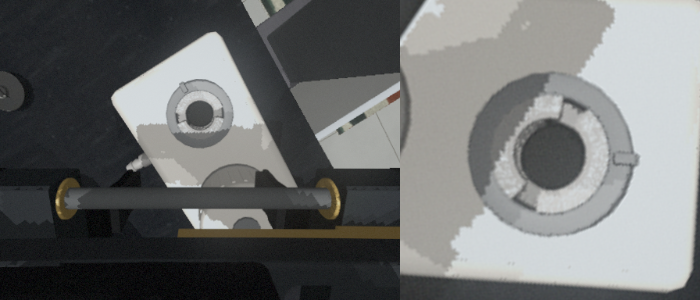

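The rectified view (0.4 mm/px) shows the turret centre at about (151,154), the rib at (225,158), and gaps at (173,105) and (125,200). I'll refine these.

Run:
```python
import cv2,numpy as np
o=cv2.imread("pics/rect.png"); g=cv2.GaussianBlur(cv2.cvtColor(o,cv2.COLOR_BGR2GRAY),(5,5),1)
print(cv2.HoughCircles(g,cv2.HOUGH_GRADIENT,1,5,param1=80,param2=20,minRadius=105,maxRadius=120))
print(cv2.HoughCircles(g,cv2.HOUGH_GRADIENT,1,5,param1=80,param2=15,minRadius=44,maxRadius=54))
p=cv2.warpPolar(g,(130,720),(202,206),130,cv2.INTER_LINEAR)
p=cv2.rotate(p,cv2.ROTATE_90_COUNTERCLOCKWISE); cv2.imwrite("pics/polar.png",np.vstack([cv2.resize(p,(720,200)),np.zeros((300,720),np.uint8)]))
q=cv2.resize(o,(500,500)); cv2.circle(q,(252,257),int(33.5/.3*1.25),(0,0,255),1);cv2.circle(q,(252,257),int(14.5/.3*1.25),(0,0,255),1)
z=cv2.imread("pics/polar.png");z[200:,:300]=cv2.resize(q,(300,300));z[200:,300:720]=0
cv2.imwrite("pics/polar.png",z)
```

```text
[[[200.5 206.5 110. ]
  [202.5 200.5 114.3]
  [196.5 209.5 114.6]
  [205.5 208.5 105.9]
  [195.5 204.5 110.5]
  [193.5 213.5 119.4]
  [203.5 195.5 119.4]
  [197.5 199.5 112.6]
  [208.5 203.5 117.9]
  [202.5 212.5 116.9]]]
[[[201.5 206.5  45.6]
  [195.5 202.5  44.6]
  [196.5 207.5  50.1]
  [199.5 199.5  53.4]
  [203.5 211.5  47.6]]]
```

View pics/polar.png

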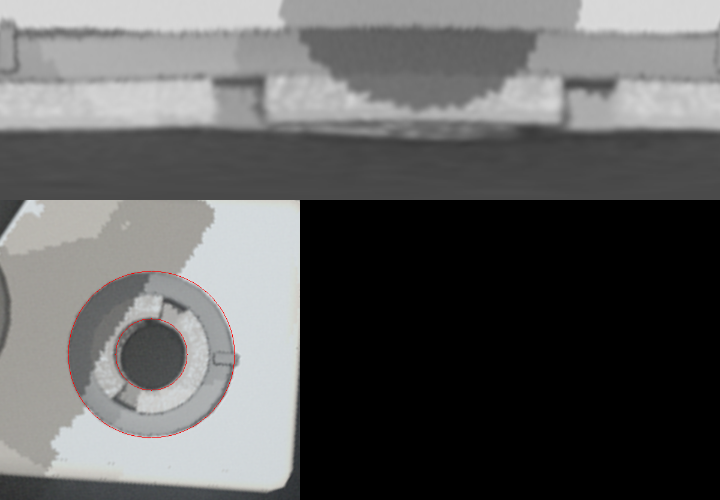

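Emit:
{"method": "servo_tool", "body": {"slide": [[-0.024, 0.027, -0.002], [-0.048, 0.054, -0.004], [-0.072, 0.081, -0.006], [-0.096, 0.108, -0.008], [-0.119, 0.136, -0.008]], "spin": [-7, -14, -21, -28, -35], "grip": [0, 0, 0, 0, 0]}}

```text
time_s: 4.73
tcp_pos: [0.4797, 0.1375, 0.2021]
ee_rot: [[0.017, -1.0, 0.002], [-1.0, -0.017, 0.001], [-0.001, -0.002, -1.0]]
wrist_force: [0.8, 1.1, -0.0]
gripper_width: 0.996
gripper_force: 0.0
```

Emit:
{"method": "servo_tool", "body": {"slide": [[-0.035, 0.009, 0], [-0.07, 0.018, 0], [-0.105, 0.027, 0], [-0.14, 0.036, 0], [-0.175, 0.045, 0]], "spin": [-7, -14, -21, -28, -35], "grip": [0, 0, 0, 0, 0]}}

```text
time_s: 5.15
tcp_pos: [0.4321, 0.312, 0.2018]
ee_rot: [[0.588, -0.809, 0.001], [-0.809, -0.588, 0.001], [-0.0, -0.002, -1.0]]
wrist_force: [2.0, -0.3, 0.1]
gripper_width: 0.999
gripper_force: 0.0
```

Emit:
{"method": "servo_tool", "body": {"slide": [[0, 0, 0], [0, 0, 0], [0, 0, 0], [0, 0, 0], [0, 0, 0]], "spin": [-7, -14, -21, -28, -35], "grip": [0, 0, 0, 0, 0]}}

```text
time_s: 5.57
tcp_pos: [0.4328, 0.3105, 0.2015]
ee_rot: [[0.946, -0.325, 0.001], [-0.325, -0.946, 0.001], [0.0, -0.001, -1.0]]
wrist_force: [-0.0, 0.3, -0.9]
gripper_width: 0.999
gripper_force: 0.0
```

Run:
```python
from h import *
s,c=wcap("w3"); print(s["time_s"],s["tcp_pos"],np.round(s["joints"],1))
for t in("elbow","elbow_block","outlet_tip"):
    for r in tip_of(t,"wrist")[:3]: print(t,np.round(r["point"],4),r["conf"],np.round(w2px(c,np.array(r["point"]))))
cx,cy=.485,.30; n=300; g=np.zeros((n,n,2),np.float32)
for i in range(n):
  for j in range(n):
    g[i,j]=w2px(c,np.array([cx+(n/2-i)*.0004,cy+(n/2-j)*.0004,.074]))
o=cv2.remap(c["pixels"],g[...,0],g[...,1],cv2.INTER_CUBIC)
cv2.imwrite("pics/w3b.png",np.hstack([cv2.resize(c["pixels"],(400,300)),o]) )
```

```text
5.5667 [0.43275128 0.31047023 0.20149304] [ 53.1  15.3 -16.5   0.  -58.1  17.9]
elbow [0.4768 0.429  0.0025] 0.96 [144. 173.]
elbow [ 0.4608  0.1868 -0.0018] 0.94 [348. 117.]
elbow [0.5217 0.2908 0.0497] 0.69 [241.  91.]
elbow_block [0.4729 0.3061 0.059 ] 0.92 [243. 147.]
elbow_block [0.4734 0.4287 0.0611] 0.92 [124. 188.]
elbow_block [0.4768 0.5522 0.0631] 0.69 [  6. 224.]
outlet_tip [0.5108 0.5186 0.0532] 0.92 [ 27. 180.]
outlet_tip [0.4987 0.3827 0.0558] 0.91 [159. 147.]
outlet_tip [0.4934 0.2228 0.054 ] 0.85 [320.  96.]
```

View pics/w3b.png

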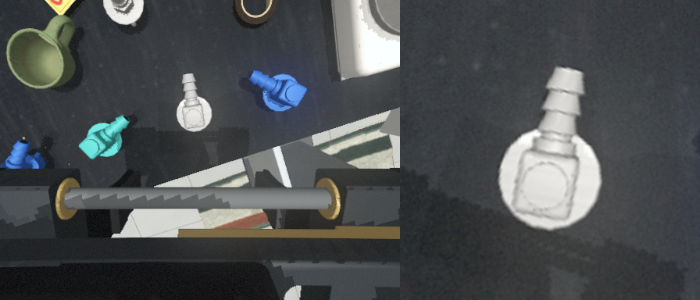

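Block top at (543,188) and flange at (550,177) in the right panel; the outlet runs to (567,70), so heading is about -11° and the axis is at (0.4705, 0.3025). The neighbours are coloured look-alikes. Approaching.

Emit:
{"method": "servo_tool", "body": {"slide": [[0.019, -0.002, 0], [0.038, -0.005, 0], [0.038, -0.005, 0.025], [0.038, -0.005, 0.055], [0.038, -0.005, 0.085]], "spin": [-4, -8, -8, -8, -8], "grip": [0, 0, 0, 0, 0]}}

```text
time_s: 6.18
tcp_pos: [0.4708, 0.3037, 0.1156]
ee_rot: [[0.98, -0.198, 0.002], [-0.198, -0.98, 0.002], [0.001, -0.003, -1.0]]
wrist_force: [-0.2, 0.7, -1.5]
gripper_width: 0.996
gripper_force: 0.0
```

Emit:
{"method": "servo_tool", "body": {"slide": [[0, 0, 0.02], [0, 0, 0.035], [0, 0, 0.048], [0, 0, 0.048], [0, 0, 0.048]], "spin": [0, 0, 0, 0, 0], "grip": [0, 0, 0, 0, 0.3]}}

```text
time_s: 6.6
tcp_pos: [0.47, 0.3035, 0.0674]
ee_rot: [[0.981, -0.196, -0.001], [-0.196, -0.981, -0.001], [-0.0, 0.001, -1.0]]
wrist_force: [0.1, 0.1, 0.4]
gripper_width: 0.97
gripper_force: 0.0
```

Emit:
{"method": "servo_tool", "body": {"slide": [[0, 0, 0], [0, 0, 0], [0, 0, 0], [0, 0, 0], [0, 0, 0]], "spin": [0, 0, 0, 0, 0], "grip": [0.5, 0.7, 0.8, 0.9, 1]}}

```text
time_s: 7.02
tcp_pos: [0.4701, 0.3042, 0.0681]
ee_rot: [[0.981, -0.194, 0.001], [-0.194, -0.981, 0.001], [0.001, -0.001, -1.0]]
wrist_force: [0.0, 0.2, -0.6]
gripper_width: 0.632
gripper_force: 0.0
```

Emit:
{"method": "servo_tool", "body": {"slide": [[0, 0, 0], [0, 0, 0], [0, 0, 0], [0, 0, 0], [0, 0, 0]], "spin": [0, 0, 0, 0, 0], "grip": [1, 1, 1, 1, 1]}}

```text
time_s: 7.43
tcp_pos: [0.4699, 0.304, 0.0675]
ee_rot: [[0.981, -0.193, -0.0], [-0.193, -0.981, -0.0], [-0.0, 0.0, -1.0]]
wrist_force: [-0.8, 0.4, 0.1]
gripper_width: 0.276
gripper_force: 29.8
```

Emit:
{"method": "servo_tool", "body": {"slide": [[0, 0, -0.035], [0, 0, -0.075], [0, 0, -0.115], [0.005, 0.02, -0.15], [0.01, 0.04, -0.16]], "spin": [0, 0, 0, 0, 0], "grip": [1, 1, 1, 1, 1]}}

```text
time_s: 7.85
tcp_pos: [0.4742, 0.2647, 0.2337]
ee_rot: [[0.982, -0.191, 0.009], [-0.191, -0.982, 0.007], [0.008, -0.008, -1.0]]
wrist_force: [-0.1, -0.6, -0.1]
gripper_width: 0.274
gripper_force: 29.8
```

Run:
```python
from h import *
s,c=wcap("w4"); print(s["time_s"],s["tcp_pos"],np.round(s["joints"],1),s["wrist_force"],s["moment"])
T=np.eye(4);R=np.array(s["ee_rot"]);p=np.array(s["tcp_pos"])
K=np.array([[c["fx"],0,c["cx"]],[0,c["fy"],c["cy"]],[0,0,1.]])
v,u=np.mgrid[0:384,0:512]; d=c["depth"]
q=cv2.undistortPoints(np.stack([u,v],-1).reshape(-1,1,2).astype(float),K,np.array([c["k1"],0,0,0.])).reshape(384,512,2)
P=np.dstack([q*d[...,None],d]); H=np.array(c["hand_eye"]); P=P@H[:3,:3].T+H[:3,3]   # tool coords
m=(d>0)&(abs(P[...,1])<.03)&(P[...,2]>-.015)&(P[...,2]<.04)&(P[...,0]>0.0)&(P[...,0]<.08)
Q=P[m]; print(len(Q))
for a in np.arange(0,.065,.005):
    w=Q[(Q[:,0]>=a)&(Q[:,0]<a+.005)]
    if len(w): print(round(a,3),len(w),np.round(w.min(0),4),np.round(w.max(0),4),np.round(np.median(w,0),4))
for t in("outlet_tip","elbow_block"):
    for r in tip_of(t,"wrist")[:2]: print(t,np.round(R.T@(np.array(r["point"])-p),4),r["conf"])
cv2.imwrite("pics/w4.png",c["pixels"])
```

```text
7.85 [0.47424677 0.26468412 0.233706  ] [ 46.3  14.4 -12.8   0.1 -62.2  32.6] [-0.07082726 -0.58008563 -0.05418229] [-0.04276166  0.05382025 -0.02795824]
4393
0.0 1 [0.0041 0.0236 0.033 ] [0.0041 0.0236 0.033 ] [0.0041 0.0236 0.033 ]
0.005 513 [ 0.0052 -0.0213 -0.0052] [0.01   0.0234 0.0343] [ 0.009  -0.0051  0.0122]
0.01 1515 [ 0.01   -0.0224 -0.0081] [0.015  0.0235 0.0339] [0.0126 0.0002 0.0011]
0.015 607 [ 0.015  -0.0176 -0.0037] [0.02   0.0189 0.0341] [0.0176 0.0007 0.0089]
0.02 300 [ 0.02   -0.0131  0.0044] [0.025  0.014  0.0341] [0.0221 0.0005 0.009 ]
0.025 287 [ 0.0251 -0.0073  0.0054] [0.03   0.0082 0.0149] [0.0274 0.0007 0.0083]
0.03 263 [ 0.03   -0.0078  0.005 ] [0.035  0.0093 0.0152] [0.0331 0.0007 0.0078]
0.035 276 [ 0.035  -0.0067  0.0054] [0.04   0.0081 0.0157] [0.0374 0.0007 0.0085]
0.04 285 [ 0.04   -0.0077  0.0043] [0.045  0.0091 0.0151] [0.0427 0.0002 0.0079]
0.045 273 [ 0.045  -0.0066  0.0063] [0.05   0.008  0.0149] [0.0472 0.0007 0.0088]
0.05 73 [ 0.05   -0.0055  0.0073] [0.0509 0.0064 0.019 ] [0.0506 0.0007 0.0113]
outlet_tip [-1.000e-04 -1.173e-01  1.812e-01] 0.97
outlet_tip [-0.0129 -0.2545  0.1827] 0.93
elbow_block [0.0025 0.0803 0.1716] 0.82
elbow_block [-0.0299 -0.1578  0.177 ] 0.76
```

View pics/w4.png

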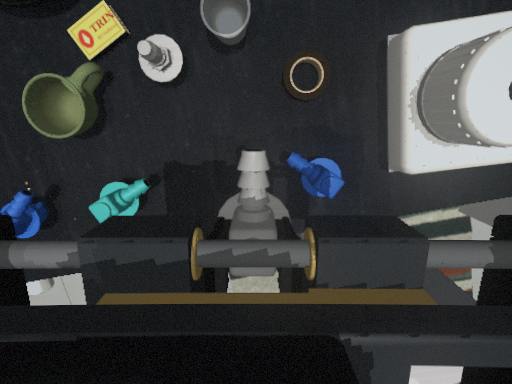

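The elbow is held square: outlet at (253,160), straight along tool x, with an x offset of about +1.5 mm. Carrying it over the canister to the port.

Emit:
{"method": "servo_tool", "body": {"slide": [[0.009, 0.034, 0], [0.019, 0.072, 0], [0.029, 0.11, 0], [0.039, 0.147, 0], [0.049, 0.185, 0]], "spin": [0, 0, 0, 0, 0], "grip": [1, 1, 1, 1, 1]}}

```text
time_s: 8.42
tcp_pos: [0.4834, 0.0707, 0.2258]
ee_rot: [[0.981, -0.192, -0.003], [-0.192, -0.981, -0.001], [-0.003, 0.002, -1.0]]
wrist_force: [1.5, -0.6, -2.2]
gripper_width: 0.268
gripper_force: 29.8
```

Emit:
{"method": "servo_tool", "body": {"slide": [[0.01, 0.038, 0], [0.02, 0.076, 0], [0.03, 0.114, 0], [0.038, 0.14, 0], [0.038, 0.144, 0]], "spin": [2, 4, 6, 9, 11], "grip": [1, 1, 1, 1, 1]}}

```text
time_s: 8.83
tcp_pos: [0.4932, -0.0798, 0.2255]
ee_rot: [[0.924, -0.383, -0.004], [-0.383, -0.924, -0.001], [-0.003, 0.002, -1.0]]
wrist_force: [-0.6, 0.3, -1.5]
gripper_width: 0.273
gripper_force: 29.8
```

Emit:
{"method": "servo_tool", "body": {"slide": [[0, 0, 0.01], [0, 0, 0.025], [0, 0, 0.035], [0, 0, 0.04], [0, 0, 0.04]], "spin": [0, 0, 0, 0, 0], "grip": [1, 1, 1, 1, 1]}}

```text
time_s: 9.25
tcp_pos: [0.4927, -0.076, 0.1852]
ee_rot: [[0.927, -0.376, -0.005], [-0.376, -0.927, -0.0], [-0.004, 0.002, -1.0]]
wrist_force: [-0.0, -0.6, -1.4]
gripper_width: 0.277
gripper_force: 29.8
```

Run:
```python
from h import *
s=sense(); p=np.array(s["tcp_pos"]);R=np.array(s["ee_rot"]); print(s["time_s"],p,np.round(s["joints"],1),s["wrist_force"],s["moment"])
print("elbow at",p+R[:,0]*.0015, "yaw",np.degrees(np.arctan2(R[1,0],R[0,0])))
o=[]
for n in("side","top"):
    c=capture(n); 
    for t in("port_mouth","rib","elbow_block","pins","outlet_tip"):
        for r in tip_of(t,n)[:4]:
            if np.hypot(r["point"][0]-.5,r["point"][1]+.08)<.08: print(n,t,np.round(r["point"],4),round(r["conf"],2))
    u,v=w2px(c,np.array([.5,-.075,.12])); u,v=int(u),int(v)
    o.append(cv2.resize(c["pixels"][v-40:v+40,u-45:u+45],(360,320),interpolation=cv2.INTER_CUBIC))
cv2.imwrite("pics/p5.png",np.hstack(o))
```

```text
9.25 [ 0.49265115 -0.07603627  0.18524892] [  9.9  13.2 -22.1  -0.  -55.   58. ] [-0.03447056 -0.55002431 -1.39109501] [-0.04581631  0.11708802 -0.04037752]
elbow at [ 0.49404124 -0.07659986  0.18524252] yaw -22.069231081478883
side port_mouth [ 0.5002 -0.0772  0.1026] 0.66
side rib [ 0.4934 -0.1039  0.1094] 0.78
side elbow_block [ 0.4927 -0.0772  0.1775] 0.54
side pins [ 0.4983 -0.0783  0.136 ] 0.56
side outlet_tip [ 0.5437 -0.0992  0.1738] 0.7
```

View pics/p5.png

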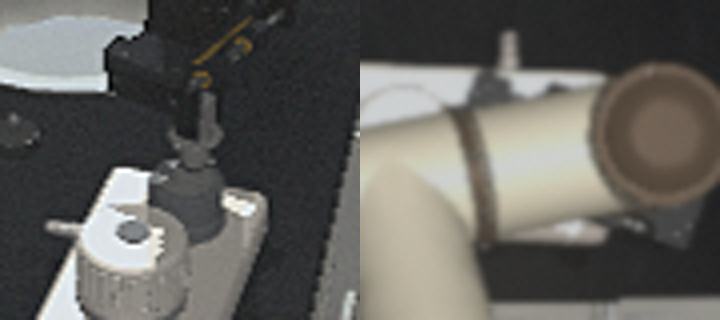

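Side view: the spigot hangs just over the turret, around (195,160). Correct the centring and lower.

Emit:
{"method": "servo_tool", "body": {"slide": [[0.0043, -0.0028, 0], [0.0043, -0.0028, 0.004], [0.0043, -0.0028, 0.008], [0.0043, -0.0028, 0.011], [0.0043, -0.0028, 0.013]], "spin": [0, 0, 0, 0, 0], "grip": [1, 1, 1, 1, 1]}}

```text
time_s: 10.27
tcp_pos: [0.4983, -0.0758, 0.1737]
ee_rot: [[0.926, -0.377, -0.002], [-0.377, -0.926, -0.0], [-0.001, 0.001, -1.0]]
wrist_force: [0.2, -0.3, -0.9]
gripper_width: 0.275
gripper_force: 29.8
```

Emit:
{"method": "servo_tool", "body": {"slide": [[0, 0, 0.001], [0, 0, 0.002], [0, 0, 0.003], [0, 0, 0.004], [0, 0, 0.005]], "spin": [0, 0, 0, 0, 0], "grip": [1, 1, 1, 1, 1]}}

```text
time_s: 10.68
tcp_pos: [0.4989, -0.0757, 0.1697]
ee_rot: [[0.926, -0.377, 0.0], [-0.377, -0.926, 0.0], [0.0, -0.0, -1.0]]
wrist_force: [-0.9, 0.8, 0.6]
gripper_width: 0.274
gripper_force: 29.8
```

Emit:
{"method": "servo_tool", "body": {"slide": [[-0.0005, 0, 0.001], [-0.001, 0, 0.002], [-0.001, 0, 0.003], [-0.001, 0, 0.004], [-0.001, 0, 0.005]], "spin": [0, 0, 0, 0, 0], "grip": [1, 1, 1, 1, 1]}}

```text
time_s: 11.1
tcp_pos: [0.498, -0.0749, 0.1645]
ee_rot: [[0.926, -0.377, 0.001], [-0.377, -0.926, 0.001], [0.0, -0.001, -1.0]]
wrist_force: [-0.4, 3.8, 1.4]
gripper_width: 0.269
gripper_force: 29.8
```

Emit:
{"method": "servo_tool", "body": {"slide": [[0, 0, 0.0005], [0, 0, 0.001], [0, 0, 0.0015], [0, 0, 0.002], [0, 0, 0.002]], "spin": [0, 0, 0, 0, 0], "grip": [1, 1, 1, 1, 1]}}

```text
time_s: 11.52
tcp_pos: [0.498, -0.075, 0.1625]
ee_rot: [[0.926, -0.377, 0.0], [-0.377, -0.926, 0.001], [0.0, -0.001, -1.0]]
wrist_force: [-0.3, 4.6, 1.3]
gripper_width: 0.274
gripper_force: 29.8
```

Emit:
{"method": "servo_tool", "body": {"slide": [[-0.0003, -0.0007, 0], [-0.0006, -0.0014, 0], [-0.0006, -0.0014, 0.0005], [-0.0006, -0.0014, 0.001], [-0.0006, -0.0014, 0.001]], "spin": [0, 0, 0, 0, 0], "grip": [1, 1, 1, 1, 1]}}

```text
time_s: 11.93
tcp_pos: [0.4976, -0.0743, 0.1614]
ee_rot: [[0.926, -0.377, -0.001], [-0.377, -0.926, -0.001], [-0.001, 0.001, -1.0]]
wrist_force: [-0.4, -0.7, 0.3]
gripper_width: 0.268
gripper_force: 29.8
```

Emit:
{"method": "servo_tool", "body": {"slide": [[0, 0, 0.0005], [0, 0, 0.0005], [0, 0, 0.001], [0, 0, 0.001], [0, 0, 0.001]], "spin": [0, 0, 0, 0, 0], "grip": [1, 1, 1, 1, 1]}}

```text
time_s: 12.35
tcp_pos: [0.498, -0.0738, 0.1606]
ee_rot: [[0.926, -0.377, 0.0], [-0.377, -0.926, 0.0], [0.0, -0.0, -1.0]]
wrist_force: [0.3, 0.3, 0.2]
gripper_width: 0.275
gripper_force: 29.8
```

Emit:
{"method": "servo_tool", "body": {"slide": [[0, 0, 0.0005], [0, 0, 0.001], [0, 0, 0.0015], [0, 0, 0.0015], [0, 0, 0.0015]], "spin": [0, 0, 0, 0, 0], "grip": [1, 1, 1, 1, 1]}}

```text
time_s: 12.77
tcp_pos: [0.4984, -0.0736, 0.1594]
ee_rot: [[0.926, -0.377, 0.002], [-0.377, -0.926, 0.0], [0.001, -0.001, -1.0]]
wrist_force: [-0.0, 2.2, 3.4]
gripper_width: 0.275
gripper_force: 29.8
```

Emit:
{"method": "servo_tool", "body": {"slide": [[0, 0, 0.0005], [0, 0, 0.001], [0, 0, 0.001], [0, 0, 0.001], [0, 0, 0.001]], "spin": [0, 0, 0, 0, 0], "grip": [1, 1, 1, 1, 1]}}

```text
time_s: 13.18
tcp_pos: [0.4986, -0.0737, 0.1585]
ee_rot: [[0.926, -0.377, 0.002], [-0.377, -0.926, 0.0], [0.002, -0.001, -1.0]]
wrist_force: [1.4, 3.3, 5.8]
gripper_width: 0.269
gripper_force: 29.8
```

Emit:
{"method": "servo_tool", "body": {"slide": [[-0.0003, -0.0007, 0], [-0.0003, -0.0007, 0], [-0.0003, -0.0007, 0], [-0.0003, -0.0007, 0], [-0.0003, -0.0007, 0]], "spin": [0.7, 1.4, 2.1, 2.8, 3.5], "grip": [1, 1, 1, 1, 1]}}

```text
time_s: 13.6
tcp_pos: [0.4972, -0.0732, 0.1573]
ee_rot: [[0.901, -0.434, -0.002], [-0.434, -0.901, -0.0], [-0.002, 0.001, -1.0]]
wrist_force: [1.3, 0.3, -1.6]
gripper_width: 0.273
gripper_force: 29.8
```

Emit:
{"method": "servo_tool", "body": {"slide": [[0, 0, 0], [0, 0, 0], [0, 0, 0], [0, 0, 0], [0, 0, 0]], "spin": [0.5, 1, 1.5, 1.5, 1.5], "grip": [1, 1, 1, 1, 1]}}

```text
time_s: 14.02
tcp_pos: [0.4972, -0.0732, 0.1577]
ee_rot: [[0.89, -0.457, -0.002], [-0.457, -0.89, -0.0], [-0.001, 0.001, -1.0]]
wrist_force: [0.5, 2.2, -2.0]
gripper_width: 0.272
gripper_force: 29.8
```

Pressure vanished at about -26°, so the pins are in the gap. Lowering.

Emit:
{"method": "servo_tool", "body": {"slide": [[0, 0, 0.001], [0, 0, 0.002], [0, 0, 0.003], [0, 0, 0.004], [0, 0, 0.005]], "spin": [0, 0, 0, 0, 0], "grip": [1, 1, 1, 1, 1]}}

```text
time_s: 14.43
tcp_pos: [0.4976, -0.0732, 0.1529]
ee_rot: [[0.89, -0.456, -0.001], [-0.456, -0.89, -0.0], [-0.0, 0.0, -1.0]]
wrist_force: [-0.7, 0.7, -2.1]
gripper_width: 0.274
gripper_force: 29.8
```

Emit:
{"method": "servo_tool", "body": {"slide": [[0, 0, 0.001], [0, 0, 0.002], [0, 0, 0.003], [0, 0, 0.003], [0, 0, 0.003]], "spin": [0, 0, 0, 0, 0], "grip": [1, 1, 1, 1, 1]}}

```text
time_s: 14.85
tcp_pos: [0.4977, -0.0732, 0.1499]
ee_rot: [[0.89, -0.456, -0.0], [-0.456, -0.89, -0.0], [-0.0, 0.0, -1.0]]
wrist_force: [-0.2, 0.7, -1.4]
gripper_width: 0.272
gripper_force: 29.8
```

Emit:
{"method": "servo_tool", "body": {"slide": [[0, 0, 0.001], [0, 0, 0.002], [0, 0, 0.003], [0, 0, 0.003], [0, 0, 0.003]], "spin": [0, 0, 0, 0, 0], "grip": [1, 1, 1, 1, 1]}}

```text
time_s: 15.27
tcp_pos: [0.4981, -0.0732, 0.1486]
ee_rot: [[0.89, -0.456, 0.001], [-0.456, -0.89, -0.001], [0.001, 0.0, -1.0]]
wrist_force: [-3.0, 1.0, 7.6]
gripper_width: 0.274
gripper_force: 29.8
```

Emit:
{"method": "servo_tool", "body": {"slide": [[0, 0, 0.0007], [0, 0, 0.0014], [0, 0, 0.002], [0, 0, 0.002], [0, 0, 0.002]], "spin": [0, 0, 0, 0, 0], "grip": [1, 1, 1, 1, 1]}}

```text
time_s: 15.68
tcp_pos: [0.4982, -0.0733, 0.1483]
ee_rot: [[0.89, -0.455, 0.002], [-0.455, -0.89, -0.001], [0.002, 0.0, -1.0]]
wrist_force: [-6.3, 1.6, 16.6]
gripper_width: 0.276
gripper_force: 29.9
```

Bottomed at TCP z ≈ 0.1486 (origin 0.0815, as expected). Easing off before turning.

Emit:
{"method": "servo_tool", "body": {"slide": [[0, 0, -0.0015], [0, 0, -0.0025], [0, 0, -0.0025], [0, 0, -0.0025], [0, 0, -0.0025]], "spin": [0, 0, 0, 0, 0], "grip": [1, 1, 1, 1, 1]}}

```text
time_s: 16.1
tcp_pos: [0.4981, -0.0733, 0.1485]
ee_rot: [[0.89, -0.456, 0.001], [-0.456, -0.89, -0.001], [0.001, 0.0, -1.0]]
wrist_force: [-1.8, 0.2, 7.1]
gripper_width: 0.271
gripper_force: 29.9
```

Emit:
{"method": "servo_tool", "body": {"slide": [[0, 0, 0.0001], [0, -0.0001, 0.0002], [0, -0.0001, 0.0003], [0, -0.0002, 0.0004], [0, -0.0002, 0.0005]], "spin": [1, 2, 3, 4, 5], "grip": [1, 1, 1, 1, 1]}}

```text
time_s: 16.52
tcp_pos: [0.4988, -0.0726, 0.1482]
ee_rot: [[0.846, -0.532, 0.002], [-0.532, -0.846, 0.0], [0.002, -0.001, -1.0]]
wrist_force: [-2.8, 1.6, 8.2]
gripper_width: 0.273
gripper_force: 29.9
```

Emit:
{"method": "servo_tool", "body": {"slide": [[0, -0.0001, 0], [0, -0.0001, 0], [0, -0.0002, 0.0001], [0, -0.0002, 0.0002], [0, -0.0003, 0.0003]], "spin": [2, 4, 6, 8, 10], "grip": [1, 1, 1, 1, 1]}}

```text
time_s: 16.93
tcp_pos: [0.4996, -0.0723, 0.1477]
ee_rot: [[0.741, -0.672, 0.004], [-0.672, -0.741, 0.0], [0.002, -0.003, -1.0]]
wrist_force: [-0.6, 1.6, 5.7]
gripper_width: 0.274
gripper_force: 29.9
```

Emit:
{"method": "servo_tool", "body": {"slide": [[0, -0.0001, 0.0001], [0, -0.0001, 0.0003], [0, -0.0002, 0.0005], [0, -0.0002, 0.0006], [0, -0.0003, 0.0008]], "spin": [2, 4, 6, 8, 10], "grip": [1, 1, 1, 1, 1]}}

```text
time_s: 17.35
tcp_pos: [0.4999, -0.0721, 0.147]
ee_rot: [[0.613, -0.79, 0.004], [-0.79, -0.613, 0.0], [0.002, -0.003, -1.0]]
wrist_force: [0.4, 1.3, 4.7]
gripper_width: 0.274
gripper_force: 29.9
```

Emit:
{"method": "servo_tool", "body": {"slide": [[0, -0.0001, 0.0002], [0, -0.0001, 0.0004], [0, -0.0002, 0.0006], [0, -0.0002, 0.0008], [0, -0.0003, 0.001]], "spin": [2.4, 4.8, 7.2, 9.6, 12], "grip": [1, 1, 1, 1, 1]}}

```text
time_s: 17.77
tcp_pos: [0.5002, -0.0719, 0.146]
ee_rot: [[0.435, -0.9, 0.004], [-0.9, -0.435, 0.0], [0.002, -0.004, -1.0]]
wrist_force: [-0.0, 1.1, 4.9]
gripper_width: 0.273
gripper_force: 29.9
```

Emit:
{"method": "servo_tool", "body": {"slide": [[0, -0.0001, 0.0002], [0, -0.0001, 0.0004], [0, -0.0002, 0.0006], [0, -0.0002, 0.0008], [0, -0.0003, 0.001]], "spin": [2.4, 4.8, 7.2, 9.6, 12], "grip": [1, 1, 1, 1, 1]}}

```text
time_s: 18.18
tcp_pos: [0.5006, -0.0719, 0.1451]
ee_rot: [[0.238, -0.971, 0.004], [-0.971, -0.238, -0.0], [0.001, -0.004, -1.0]]
wrist_force: [-0.0, 0.8, 6.2]
gripper_width: 0.273
gripper_force: 29.9
```

Emit:
{"method": "servo_tool", "body": {"slide": [[0, -0.0001, 0.0002], [0, -0.0001, 0.0004], [0, -0.0002, 0.0006], [0, -0.0002, 0.0007], [0, -0.0003, 0.0009]], "spin": [2.2, 4.4, 6.6, 8.8, 11], "grip": [1, 1, 1, 1, 1]}}

```text
time_s: 18.6
tcp_pos: [0.5009, -0.072, 0.1442]
ee_rot: [[0.049, -0.999, 0.004], [-0.999, -0.049, -0.0], [0.0, -0.004, -1.0]]
wrist_force: [-0.1, 0.3, 5.7]
gripper_width: 0.278
gripper_force: 29.9
```

Run:
```python
from h import *
s,c=wcap("w6"); R=np.array(s["ee_rot"]);p=np.array(s["tcp_pos"]); print(s["time_s"],p,np.round(s["joints"],1),s["wrist_force"],s["moment"],"yaw",np.degrees(np.arctan2(R[1,0],R[0,0])))
for t in("rib","outlet_tip","port_mouth"):
    for r in tip_of(t,"wrist")[:2]: print(t,np.round(R.T@(np.array(r["point"])-p),4),np.round(r["point"],4),r["conf"])
cv2.imwrite("pics/w6b.png",c["pixels"])
```

```text
18.6 [ 0.50094998 -0.07195946  0.14421229] [ 10.3  16.5 -24.5   0.1 -48.8  -7.5] [-0.06042598  0.25695221  5.73719144] [0.07070701 0.01801127 0.05267248] yaw -87.2013185045514
rib [0.0346 0.0056 0.0356] [ 0.4972 -0.1068  0.1086] 0.75
outlet_tip [ 0.0519 -0.0025  0.0154] [ 0.5061 -0.1237  0.1288] 0.98
```

View pics/w6b.png

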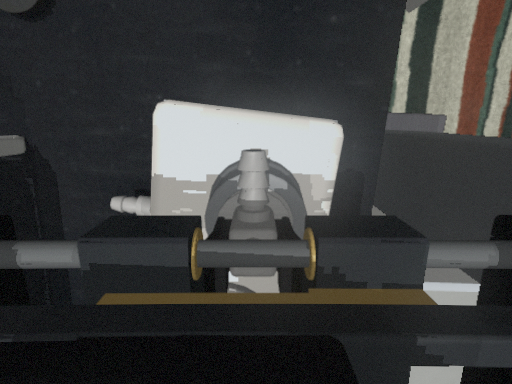

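The outlet at (253,160) is still short of the rib, which peeps out at (262,152). The front edge from (160,100) to (341,124) slopes about 7°. Measuring that more precisely.

Run:
```python
from h import *
s,c=wcap("w7")
g=cv2.cvtColor(c["pixels"],cv2.COLOR_BGR2GRAY).astype(float)
K=np.array([[c["fx"],0,c["cx"]],[0,c["fy"],c["cy"]],[0,0,1.]])
def plane(u,v,z):
    q=cv2.undistortPoints(np.array([[[u,v]]],float),K,np.array([c["k1"],0,0,0.]))[0,0]
    r=c["R"].T@np.array([q[0],q[1],1]); o=-c["R"].T@c["t"]; return o+r*(z-o[2])/r[2]
def ang(P):
    d=np.linalg.svd(P-P.mean(0))[2][0]; return np.degrees(np.arctan2(d[1],d[0]))%180, P.mean(0)
for z in(.05,.06):
    F=[plane(u,np.argmax(np.diff(g[80:150,u]))+80.5,z)[:2] for u in range(180,325,3)]
    L=[plane(np.argmax(np.diff(g[v,135:175]))+135.5,v,z)[:2] for v in range(125,185,3)]
    Rr=[plane(np.argmin(np.diff(g[v,320:350]))+320.5,v,z)[:2] for v in range(140,200,3)]
    for P in(F,L,Rr): print(z,ang(np.array(P)))
```

```text
0.05 (np.float64(176.18985158590095), array([ 0.50461602, -0.14555407]))
0.05 (np.float64(85.89255104659068), array([ 0.58239283, -0.10772058]))
0.05 (np.float64(86.13313246533764), array([ 0.43439577, -0.10340257]))
0.06 (np.float64(176.18985158590095), array([ 0.50453533, -0.14530944]))
0.06 (np.float64(85.89255104659071), array([ 0.57894009, -0.10911624]))
0.06 (np.float64(86.13313246533767), array([ 0.43735952, -0.10498544]))
```

Rib direction is -94°, and the tool is at -87.2°. Turning 7° more.

Emit:
{"method": "servo_tool", "body": {"slide": [[0, 0, 0.0002], [0, -0.0001, 0.0003], [0, -0.0001, 0.0004], [0, -0.0002, 0.0005], [0, -0.0002, 0.0005]], "spin": [1.7, 3.4, 5, 6.9, 6.9], "grip": [1, 1, 1, 1, 1]}}

```text
time_s: 19.27
tcp_pos: [0.5011, -0.072, 0.1436]
ee_rot: [[-0.071, -0.997, 0.004], [-0.997, 0.071, -0.0], [-0.0, -0.004, -1.0]]
wrist_force: [0.3, -0.0, 5.6]
gripper_width: 0.27
gripper_force: 29.9
```

```bash
cat > ax.py <<'E'
from h import *
s,c=wcap("w8"); R=np.array(s["ee_rot"]);p=np.array(s["tcp_pos"]); print(s["time_s"],p,s["wrist_force"],s["moment"],"yaw",np.degrees(np.arctan2(R[1,0],R[0,0])))
K=np.array([[c["fx"],0,c["cx"]],[0,c["fy"],c["cy"]],[0,0,1.]])
v,u=np.mgrid[0:384,0:512]; d=c["depth"]
q=cv2.undistortPoints(np.stack([u,v],-1).reshape(-1,1,2).astype(float),K,np.array([c["k1"],0,0,0.])).reshape(384,512,2)
P=np.dstack([q*d[...,None],d])-c["t"]; P=P@c["R"]
A=np.array([.5005,-.0735]); Q=P[(d>0)&(P[...,2]>.122)&(P[...,2]<.146)]
r=Q[:,:2]-A; rr=np.hypot(*r.T); m=(rr>.022)&(rr<.055)&(Q[:,1]<-.07)&(abs(r[:,0])<.03); Q=Q[m]; rr=rr[m]
B=np.array([ (Q[k,:2].max(0)+Q[k,:2].min(0))/2 if k.sum()>20 else [np.nan]*2 for k in [(rr>a)&(rr<a+.004) for a in np.arange(.023,.052,.004)]]); B=B[~np.isnan(B[:,0])]
f=np.polyfit(B[:,1],B[:,0],1); print(np.round(B,4).tolist(),"outlet heading",-90-np.degrees(np.arctan(f[0])) ,len(Q))
E
python3 ax.py
```

```text
19.2667 [ 0.50105272 -0.07200972  0.14364537] [ 0.32203804 -0.0272805   5.62958051] [0.03230716 0.01285136 0.01220933] yaw -94.06394541334686
[[0.4996, -0.091], [0.4981, -0.1016], [0.4977, -0.1059], [0.4978, -0.1098], [0.497, -0.1139], [0.4972, -0.1178], [0.4967, -0.1218]] outlet heading -95.13294434804595 1696
```

Emit:
{"method": "servo_tool", "body": {"slide": [[0, 0, -0.001], [0, 0, -0.0015], [0, 0, -0.002], [0, 0, -0.002], [0, 0, -0.002]], "spin": [0, 0, 0, 0, 0], "grip": [1, 1, 1, 0.8, 0.6]}}

```text
time_s: 19.73
tcp_pos: [0.4994, -0.0719, 0.1442]
ee_rot: [[-0.071, -0.997, -0.001], [-0.997, 0.071, 0.0], [-0.0, 0.001, -1.0]]
wrist_force: [0.7, 0.0, 0.1]
gripper_width: 0.3
gripper_force: 0.4
```

Emit:
{"method": "servo_tool", "body": {"slide": [[0, 0, 0], [0, 0, 0], [0, 0, 0], [0, 0, 0], [0, 0, 0]], "spin": [0, 0, 0, 0, 0], "grip": [0.4, 0.3, 0.3, 0.3, 0.3]}}

```text
time_s: 20.15
tcp_pos: [0.4989, -0.0721, 0.1445]
ee_rot: [[-0.071, -0.997, -0.001], [-0.997, 0.071, -0.0], [0.0, 0.001, -1.0]]
wrist_force: [1.4, -0.3, -0.6]
gripper_width: 0.636
gripper_force: 0.0
```

Emit:
{"method": "servo_tool", "body": {"slide": [[0, 0, -0.01], [0, 0, -0.03], [0, 0, -0.05], [0, 0, -0.07], [0, 0, -0.07]], "spin": [0, 0, 0, 0, 0], "grip": [0.3, 0.3, 0.3, 0.3, 0.3]}}

```text
time_s: 20.57
tcp_pos: [0.5017, -0.0721, 0.2196]
ee_rot: [[-0.07, -0.998, 0.009], [-0.998, 0.07, -0.0], [-0.001, -0.009, -1.0]]
wrist_force: [-0.2, 0.6, 1.2]
gripper_width: 0.695
gripper_force: 0.0
```

Emit:
{"method": "servo_tool", "body": {"slide": [[-0.015, 0, 0], [-0.03, 0, 0], [-0.045, 0, 0], [-0.045, 0, 0], [-0.045, 0, 0]], "spin": [0, 0, 0, 0, 0], "grip": [0.3, 0.3, 0.3, 0.3, 0.3]}}

```text
time_s: 20.98
tcp_pos: [0.5023, -0.0269, 0.2147]
ee_rot: [[-0.069, -0.998, -0.0], [-0.998, 0.069, -0.0], [0.0, 0.0, -1.0]]
wrist_force: [0.1, 0.0, -0.2]
gripper_width: 0.699
gripper_force: 0.0
```

```bash
python3 ax.py
python3 - <<'E'
from h import *
s=sense();c=capture("wrist");H=np.array(c["hand_eye"]);R=np.array(s["ee_rot"]);p=np.array(s["tcp_pos"])
M=np.eye(4);M[:3,:3]=R;M[:3,3]=p;M=np.linalg.inv(M@H);c["R"],c["t"]=M[:3,:3],M[:3,3]
n=300;g=np.zeros((n,n,2),np.float32)
for i in range(n):
  for j in range(n): g[i,j]=w2px(c,np.array([.49+(n/2-i)*.0005,-.09+(n/2-j)*.0005,.13]))
cv2.imwrite("pics/w9.png",np.hstack([cv2.resize(c["pixels"],(400,300)),cv2.remap(c["pixels"],g[...,0],g[...,1],1)]))
E
```

```text
20.9833 [ 0.50228818 -0.02685024  0.21468608] [ 0.10159479  0.03069606 -0.1756461 ] [ 0.05637592  0.09675468 -0.03126835] yaw -93.98068348185873
[[0.4982, -0.0977], [0.4977, -0.1015], [0.4976, -0.1059], [0.497, -0.1096], [0.497, -0.114], [0.4968, -0.1179], [0.4965, -0.1214]] outlet heading -93.9068463229617 840
```

View pics/w9.png

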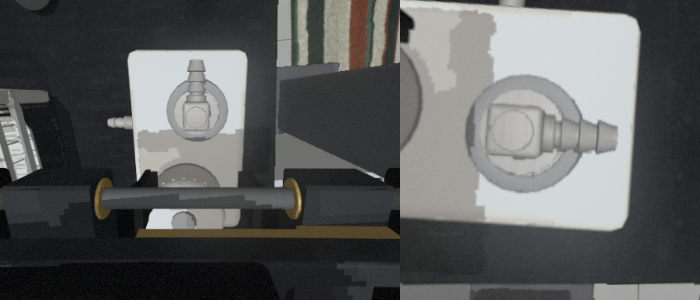

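The elbow sits in the turret, with its outlet from (197,100) to (197,65) straight over the rib and parallel to the filter's sides. Its heading is -93.9°, against -94° for the rib. Everything is clear, so I'm handing in.

```bash
python3 -c "
from station import *
print(finish_job())"
```

```text
the job is handed in; nothing more can be done
None
```

I screwed the steel elbow into the outlet port past the seal's stiff point, stopped with its outlet at -93.9° against the rib's -94° as measured from the wrist camera, let go of it and handed the job in; the peak wrist-force reading was about 17 N, but I did not re-check the bystanders and the hand-in returned no verdict.

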